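Pair the cordless stick scanner

ROBOT

A 6-joint arm with a two-finger parallel gripper is mounted at the origin on the work surface. World frame = base frame: x ahead of the robot, y to its left, z up, the work surface at z = 0. Lengths are in mm, angles in rad, forces in N, time in s.
With the tool pointing down it reaches from about 275 to 1000 mm from the base axis. Payload 8.4 kg.
Tool frame: the origin (TCP) lies on the mounting face of the last link; the fingertips stand 173 mm ahead of it and the grasp point (between the pads) lies 155 mm ahead of it; z points along the fingers, y is the direction in which the jaws open and shut (so a half turn about z gives the same grasp; the last joint's range is limited). The gripper opens to 85 mm and grips with 20 to 120 N. Pads are 22 mm wide; open, the fingers measure 114 mm over their backs; the gripper's body (76 mm by 85 mm) begins 54 mm behind the grasp point. The pads swing forward as they close: fully open they stand 13 mm farther back than shut.
Start: joints at [-1.211, 0.353, 1.633, -0, 1.155, -0.002], TCP at [221.223, -584.542, 404.681] pointing down, gripper open.
Joint ranges: [-2.63, 2.63], [-0.92, 2.1], [0.06, 2.66], [-1.3, 4.44], [0, 2.69], [-3.02, 3.02]. Speed limits (rad/s): [2.22, 2.22, 2.79, 3.14, 3.14, 3.14].

INTERFACE

Orientations are given as [roll, pitch, yaw] about the fixed x, y, z axes, in that order (R = Rz(yaw) Ry(pitch) Rx(roll)).
In Python, from rig import r, grab_frame, spotter gives the robot as it stands.
- The arm moves only by the tool apply_moves, never from a script. Its argument "motion" is text: rows parted by semicolons, each of 5 numbers parted by spaces: the opening, from -1 (shut) to 1 (fully open), then the shift along the tool's x, y, z as a fraction of full scale, then the turn about the tool's z as a fraction of full scale. In form: hand x y z twist; .... A call has 1 to 20 rows; each row is the pose to reach, as a shift and turn from the pose commanded when the call began, along the tool's axes at that moment, turning the shorter way round; what a row does not reach only later rows make up. Full scale, the value 1, is 1 m for a shift and pi rad for a turn. A row lasts 1/12 s, in which the tool goes at most 41.7 mm and 7.16 degrees, less where a joint would pass 70% of its speed; a pose out of reach is approached as far as the arm can. A call with a number of a shift or a turn outside -1 to 1 is refused whole. A call with a gripper value outside its range is refused whole. The fingers move at their own pace and stop on an object; "squeeze" is the grip in N (left out, the last holds). Time passes only in rows, so rows that repeat a pose let the fingers close. It gives the time, the measured TCP pose, the force and the opening at its end, in the units of the state.
- r.sense(): the state, without advancing time (a new reading comes with each control period).
- grab_frame(name): name is "side" or "top"; returns a dict with "img" (480x640x3 uint8, red, green, blue), "fx", "fy", "cx", "cy" (pixels), "dist_coeffs" ([k1, k2, p1, p2, k3] as OpenCV has them; the pictures are not rectified), "R" (3x3) and "t" (3): a world point X has camera coordinates R X + t. Camera axes: x right, y down, z forward; pixel columns grow to the right and rows downward; lengths in mm; the calibration is good to about 2 mm. A picture is of the moment at which its call begins. There is no depth.
- r.sign_off(): hands the job in, once; it reports no verdict.
Trained networks look in the newest picture that a camera, given by its name, has taken for a name from the list of things; names that differ only in an ending like _2 or _b are one class to them, and where a whole thing is asked for, a point or a joint stands for the part that bears it (a point fixed in the world has none). Each returns a list of dicts, best first, with "conf" (0 to 1); they miss things now and then, are a little off and sometimes report something else, mostly with a low value. They report only what shows in the picture. A call takes as long as a camera call. They do not tell look-alikes from the thing itself.
- spotter.boxes_of(query, camera): "point" ([x, y, z] in mm, in world coordinates, good to about 4 mm: the middle of the surface that is visible of it).
- spotter.place_of(query, camera): "point" ([x, y, z] in mm, in world coordinates, good to about 4 mm: a listed point, or the origin of a listed thing).
The state is a dict: "clock": time; "qpos": joint angles; "qvel": joint speeds; "joint_efforts": joint torques, N m; "eef_pos": TCP position; "tcp_rot": TCP orientation; "contact_force": force on the tool from outside, world axes, zero at the start; "wrist_torque": the same for the moment, N m; "opening": opening from 0.0 (shut) to 1.0 (fully open).
Only numpy, scipy, OpenCV 4.12 (cv2) and the standard library are available. Lean on these libraries where they do the work, as an engineer would, in place of code of your own. Each camera call takes 0.05 s, during which the arm holds its last target.

TASK

Take the stick scanner out of its stand, aim it squarely at the centre of the bar label on the white base unit's sloping top, its red window about 40 mm from the label, and hold it steady there for a full second. Then pass its black nose down through the slot of the charging cradle, push the sprung contact plate inside down more than half of its travel, and finish with the scanner still gripped and held there, upright in the slot. Leave the receipt roll, the card reader and the keypad where they are.

Things in the scene. Friction and masses are not known exactly. Their poses are not given: they have to be found in the camera images.
- scanner: Loose stick scanner, about 140 g, upright, nose down in the stand. Origin: centre of the nose's lower end (red window), which reads along -z; z up along the scanner, x along its broad side. Black nose 36 (x) by 14 (y) mm, z = 0 to 45 mm; above it a shoulder and the white grip, 44 (x) by 26 (y) mm, z = 45 to 132 mm, to be gripped across y. The same after a half turn about z.
- focus (a point): The scanner's point of focus: on its axis, 40 mm ahead of the red window (z = -40 mm in the scanner's frame). It should lie on the centre of the label.
- holder: Fixed stand, black top on grey walls, 90 (x) by 80 (y) by 55 mm high, origin under its centre. The scanner hangs by its shoulder in a through hole 42 (x) by 20 (y) mm in its top, with its window 10 mm above the table, so it must be lifted 45 mm to be clear.
- base_unit: Fixed white radio base unit, 110 (x) by 100 (y) mm, origin under its centre on the table; its top slopes by 0.35 rad, low (28 mm) on its -x side, high (64 mm) on its +x side.
- label: Bar label in a yellow frame, 40 (x) by 56 (y) mm, on the base unit's sloping top. Origin: its centre, 45 mm above the table; z is the outward normal of the sloping top, leaning 0.35 rad from vertical towards the base unit's -x side.
- cradle: Fixed charging cradle, grey top on black walls, 120 (x) by 90 (y) by 70 mm high, origin under its centre. In its top, between two yellow lines, is the slot, long side along x.
- slot (a point): Centre of the slot's mouth, level with the cradle's top, 70 mm above the table, axes as the cradle. Slot 38 (x) by 16 (y) mm (the nose has 2 mm of play each way), through a 12 mm thick top, its rim bevelled by 3 mm. Below the top it is hollow. The contact plate's face lies 28 mm below the mouth when free.
- contact (a joint): Travel of the brass contact plate under the slot, in m: 0 free (up), 0.010 fully down. A spring pushes it up with about 3.5 N when free and 8.5 N when fully down, so it lifts a scanner that is let go.
- roll: Loose white receipt paper roll standing on end, 56 mm across, 58 mm high, origin at the centre of its underside. Bystander.
- card_reader: Loose white card reader, 60 (x) by 95 (y) by 26 mm high, origin at the centre of its underside. Bystander.
- keypad: Loose black keypad with coloured keys, 70 (x) by 170 (y) by 25 mm high, origin at the centre of its underside. Bystander.
Mind the look-alikes: they are no part of the job. Leave any brown or green look-alike of the scanner alone. What is shaped like the cradle but blue is not meant.

How it is judged (in metres and radians):
On the way:
1. the gripped scanner is aimed squarely at the label's centre, its window 20 to 60 mm away, and held steady (x of focus in the frame of label between -0.015 and 0.015 m and y of focus in the frame of label between -0.015 and 0.015 m and z of focus in the frame of label between -0.02 and 0.02 m and angle between the z axis of scanner and the z axis of label, either way round below 0.2 rad and linear speed of scanner below 0.03 m/s and angular speed of scanner below 0.2 rad/s and contact force between scanner and the fingers above 1 N), for 0.6 s.
At the end, for the whole second after the job is handed in: The scanner's nose is through the slot (window more than 30 mm below the mouth, within 4 mm of its centre, within 0.1 rad of upright and 0.15 rad of the slot's direction), the contact plate is down by more than 4 mm of its 10, and the scanner is at rest, still gripped by the fingers (more than 2 N) (x of scanner in the frame of slot between -0.004 and 0.004 m and y of scanner in the frame of slot between -0.004 and 0.004 m and z of scanner in the frame of slot below -0.03 m and angle between scanner's own z axis and vertical below 0.1 rad and angle between the x axis of scanner and the x axis of cradle, either way round below 0.15 rad and value of joint contact above 0.004 m and contact force between scanner and the fingers above 2 N and height (world z) of scanner above 0.025 m and linear speed of scanner below 0.01 m/s); the arm keeps its last pose, push and grip.
It fails at once if the receipt roll was moved by more than 20 mm (distance of roll from where it was at the start of the episode above 0.02 m).
It fails at once if the card reader was moved by more than 20 mm (distance of card_reader from where it was at the start of the episode above 0.02 m).
It fails at once if the keypad was moved by more than 20 mm (distance of keypad from where it was at the start of the episode above 0.02 m).
It also fails if it takes over 58 s, if anything falls off the work surface, if the arm or the gripper's body presses on something with over 40 N, if the wrist force passes 120 N, or if a joint passes its speed limit or range.

## Working session

There is one attempt and no reset: what is moved stays moved. The work goes in short steps, Python scripts to look and compute and a tool call to move; the robot and the scene stay as the last step left them, time stands still between calls to the robot, and variables do not carry over. Pictures are saved under pics/ and viewed, and the job is handed in when it is done.

Besides the shell and the picture viewer there is one more tool, called after "Emit:" by a JSON object that holds its "name" and its "arguments". apply_moves: Moves the arm, as the interface text tells. Its arguments: {"type":"object","properties":{"motion":{"type":"string"},"squeeze":{"type":"number"}},"required":["motion"]}

```bash
ls; mkdir -p pics; python3 - <<'E'
from rig import r, grab_frame, spotter
import cv2
print(r.sense())
for n in ("side","top"):
    f=grab_frame(n); cv2.imwrite(f"pics/{n}0.png",f["img"][:,:,::-1])
    print(n,f["fx"],f["fy"],f["cx"],f["cy"],f["dist_coeffs"],f["R"],f["t"])
    for q in ["scanner","holder","base_unit","label","cradle","slot","roll","card_reader","keypad"]:
        for m in ("place_of",):
            print(n,q,[(round(d["conf"],2),[round(float(v),1) for v in d["point"]]) for d in getattr(spotter,m)(q,n)])
print(r.sense()["clock"])
E
```

```text
pics
{'clock': 0.0, 'qpos': array([-1.21141255e+00,  3.53637783e-01,  1.63412414e+00,  4.41343197e-06,
        1.15523355e+00, -2.39554074e-03]), 'qvel': array([-0.00068086,  0.00026163, -0.0009819 , -0.0026077 , -0.00014468,
        0.00017022]), 'joint_efforts': array([-1.13382572e-03, -6.05248690e+01, -3.42065763e+01, -1.96760498e-04,
        9.27662681e-03,  7.46034999e-06]), 'eef_pos': array([ 221.13144193, -584.31897704,  403.97227461]), 'tcp_rot': array([-3.14018984e+00, -7.39580084e-06,  3.61777533e-01]), 'contact_force': array([-0.33265947, -0.66979199,  0.12678578]), 'wrist_torque': array([ 0.01083034, -0.02548175, -0.00719233]), 'opening': 0.9968902814517285}
side 511.19599179236724 511.19599179236724 320.1193575458706 237.50298989810597 [-0.0894857  0.         0.         0.         0.       ] [[-0.9840237  -0.17803027  0.00160586]
 [-0.11965646  0.65464241 -0.7464085 ]
 [ 0.13183204 -0.73467581 -0.66548612]] [557.96783844 107.41950934 983.18729847]
side scanner [(0.86, [684.6, 301.7, 2.1]), (0.63, [454.6, 290.4, 1.6]), (0.6, [566.9, 285.3, 10.9])]
side holder [(0.8, [567.
[... 594 characters left out ...]
      ] [[ 0.00988712 -0.99993697  0.00531919]
 [-0.99028725 -0.01052919 -0.13863732]
 [ 0.13868459 -0.0038968  -0.99032894]] [ -13.38115969  544.81805132 1142.79234777]
top scanner [(0.88, [683.8, 296.1, 1.4]), (0.58, [454.3, 292.6, -1.4]), (0.55, [569.5, 287.0, 7.2])]
top holder []
top base_unit [(0.68, [498.4, -284.6, 1.6])]
top label [(0.66, [499.8, -274.8, 46.6])]
top cradle [(0.67, [342.9, 92.8, -1.9]), (0.61, [513.8, 10.2, -1.9]), (0.43, [495.8, -282.7, 0.6])]
top slot [(0.62, [518.1, 16.2, 69.3]), (0.58, [342.1, 87.0, 68.5])]
top roll [(0.63, [705.3, 184.1, 2.2])]
top card_reader [(0.91, [712.0, -196.0, 0.6])]
top keypad [(0.98, [769.6, -11.6, -4.1]), (0.63, [516.6, 16.9, 66.1])]
1.0
```

View pics/side0.png

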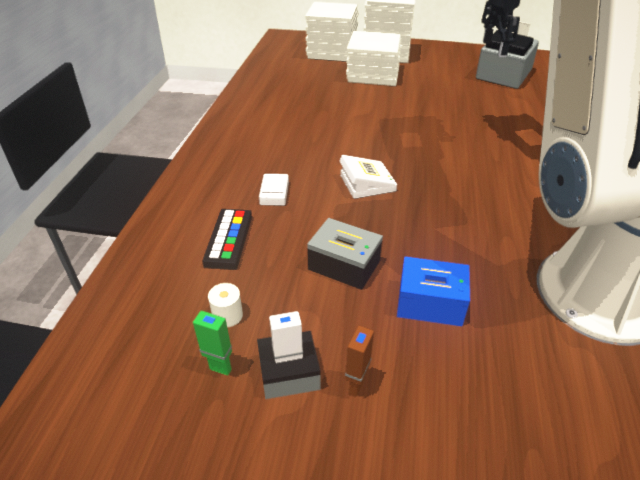

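View pics/top0.png

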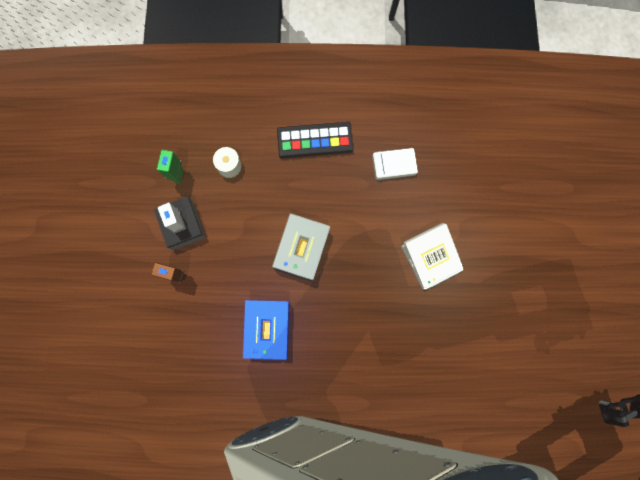

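The scanner meant is the white one in the black and grey stand, at side (287,337) and top (170,217). Green at side (213,345) and brown at side (358,355) are look-alikes. The cradle meant is the grey one at side (345,250) and top (302,247), not the blue one at side (434,290). I'll confirm this in enlarged crops.

```bash
python3 - <<'E'
import cv2,numpy as np
t=cv2.imread("pics/top0.png"); s=cv2.imread("pics/side0.png")
def crop(im,x,y,w,h,k): return cv2.resize(im[y:y+h,x:x+w],None,fx=k,fy=k,interpolation=cv2.INTER_CUBIC)
a=np.vstack([np.hstack([crop(t,140,185,80,75,5),crop(t,262,205,80,75,5)]),])
b=np.hstack([crop(t,393,215,80,75,5),crop(s,250,305,80,75,5)])
cv2.imwrite("pics/crop1.png",a);cv2.imwrite("pics/crop2.png",b)
cv2.imwrite("pics/crop3.png",np.hstack([crop(s,305,215,80,75,5),crop(s,330,145,80,75,5)]))
E
```

```text
(no output)
```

View pics/crop1.png

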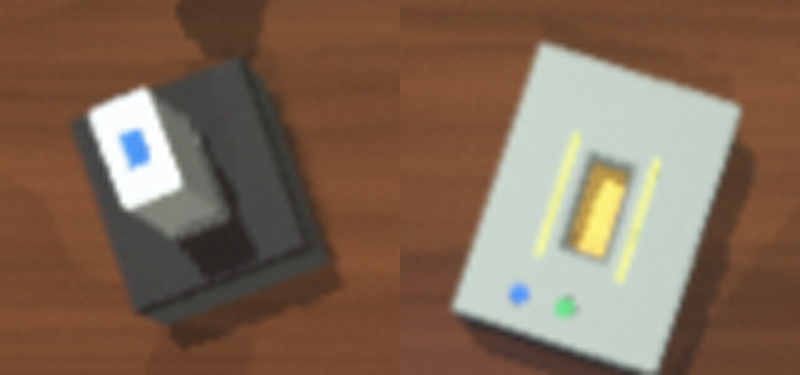

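View pics/crop2.png

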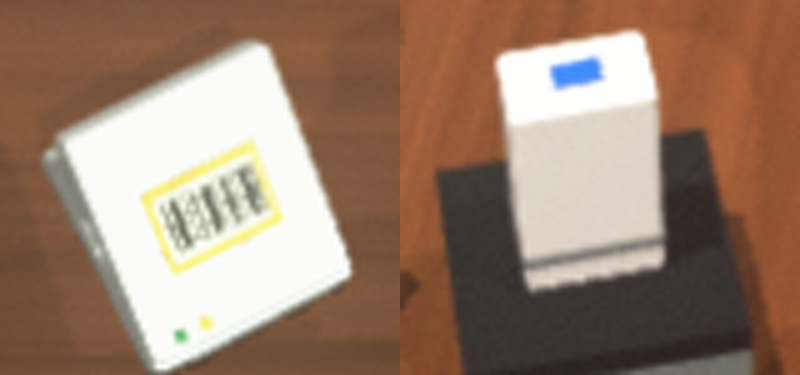

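View pics/crop3.png

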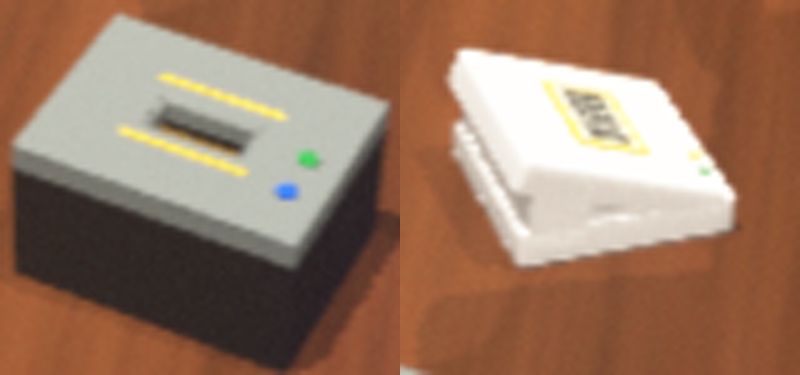

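```bash
cat > h.py <<'E'
import numpy as np,cv2
from scipy.optimize import least_squares
C={}
def cam(f):
    return (np.array([[f["fx"],0,f["cx"]],[0,f["fy"],f["cy"]],[0,0,1]]),np.array(f["dist_coeffs"],float),np.array(f["R"]),np.array(f["t"],float))
def proj(c,X):
    K,d,R,t=c
    return cv2.projectPoints(np.asarray(X,float).reshape(-1,3),cv2.Rodrigues(R)[0],t,K,d)[0].reshape(-1,2)
def px(pts,ox,oy,k=5,sx=0): 
    p=np.array(pts,float)-[sx,0]
    return (p+0.5)/k-0.5+[ox,oy]
def fit(obs,P,x0,fixz=True):
    # obs: list of (cam, pix Nx2); P list of per-view Nx3 local pts ; x=[x,y,yaw(,dz)]
    def res(x):
        c,s=np.cos(x[2]),np.sin(x[2]);R=np.array([[c,-s,0],[s,c,0],[0,0,1]])
        o=[]
        for (cm,p),L in zip(obs,P):
            X=np.asarray(L,float)@R.T+[x[0],x[1],x[3] if len(x)>3 else 0]
            o.append((proj(cm,X)-p).ravel())
        return np.concatenate(o)
    q=least_squares(res,x0,loss="soft_l1")
    r=res(q.x)
    return q.x,np.abs(r).max(),r
E
python3 - <<'E'
from h import *
from rig import grab_frame
ct=cam(grab_frame("top"));cs=cam(grab_frame("side"))
def rect(a,b,z): return np.array([[a,b,z],[a,-b,z],[-a,-b,z],[-a,b,z]])
def show(n,obs,P,x0):
    for nm,o,p in [("top",obs[:1],P[:1]),("side",obs[1:],P[1:]),("both",obs,P),]:
        x,m,r=fit(o,p,x0); print(n,nm,x.round(3),"maxres",round(m,2))
    x,m,r=fit(obs,P,list(x)+[0]); print(n,"free z",x.round(3),round(m,2))
# cradle: image-up = +x ; order corners up-left.. local x up-ish
ctop=px([(140,42),(341,104),(255,374),(52,310)],262,205)
cside=px([(13,145),(118,15),(388,102),(295,248)],305,215)
L=rect(60,45,70) # (+,+) up-left, (+,-) up-right, (-,-) low-right, (-,+)
show("cradle",[(ct,ctop),(cs,cside)],[L,L],[515,12,-.3])
htop=px([(75,120),(240,60),(305,245),(138,312)],140,185)
# holder +x along up-left/ +y ; side corners: left/top..
hs=px([(38,172),(305,130),(350,332)],250,305)
L=rect(45,40,55)
# fit with both hypotheses of long side
for nm,Lh in [("x up",L),("x side",np.roll(rect(40,45,55),0,0))]:
    x,m,r=fit([(ct,htop)],[Lh],[565,283,.4]);print(nm,x,m)
stop=px([(88,113),(150,88),(183,188),(126,210)],140,185)
sside=px([(497,55),(640,33),(658,98),(510,124)],250,305,sx=400)
L2=rect(22,13,142)
for cc,pp in ((ct,stop),):
    x,m,r=fit([(cc,pp)],[L2],[565,283,.4]);print("scan",x,m)
    xs=x
print("scan side proj",proj(cs,np.array([[np.cos(xs[2])*a-np.sin(xs[2])*b+xs[0],np.sin(xs[2])*a+np.cos(xs[2])*b+xs[1],142] for a,b in [(22,13),(22,-13),(-22,-13),(-22,13)]])),sside)
# label
c,s=np.cos(.35),np.sin(.35)
def lab(u,v): return [u*c,v,45+u*s]
LL=np.array([lab(20,28),lab(20,-28),lab(-20,-28),lab(-20,28)])
ltop=px([(142,195),(255,142),(282,218),(173,272)],393,215)
x,m,r=fit([(ct,ltop)],[LL],[498,-278,.42]);print("label",x,m)
xl=x;cc,ss=np.cos(x[2]),np.sin(x[2])
print(proj(cs,[[cc*p[0]-ss*p[1]+x[0],ss*p[0]+cc*p[1]+x[1],p[2]] for p in LL]), px([(545,90),(610,80),(648,148),(592,155)],330,145,sx=400))
E
```

```text
cradle top [ 5.16587e+02  1.36880e+01 -2.97000e-01] maxres 0.18
cradle side [ 5.15099e+02  1.57340e+01 -3.03000e-01] maxres 0.42
cradle both [ 5.15844e+02  1.43040e+01 -3.00000e-01] maxres 0.82
cradle free z [ 5.16002e+02  1.36920e+01 -2.99000e-01 -1.83400e+00] 0.67
x up [5.69219721e+02 2.83480918e+02 3.74518711e-01] 0.7160104541026442
x side [5.68632191e+02 2.83554542e+02 3.52715875e-01] 3.8210014913996417
scan [5.68692699e+02 2.83964296e+02 3.91316798e-01] 0.32212671548288085
scan side proj [[271.56902414 327.28200321]
 [269.07622947 313.77274136]
 [298.06407698 309.089335  ]
 [301.25058625 322.37010821]] [[269.  315.6]
 [297.6 311.2]
 [301.2 324.2]
 [271.6 329.4]]
label [ 5.00441144e+02 -2.78213014e+02  4.48927057e-01] 0.6076273229513447
[[364.71926088 172.61963412]
 [357.08413863 159.92859657]
 [371.31625918 162.45380588]
 [379.31695255 175.05772489]] [[358.6 162.6]
 [371.6 160.6]
 [379.2 174.2]
 [368.  175.6]]
```

```bash
python3 - <<'E'
from h import *
from rig import grab_frame
ft=grab_frame("top");fs=grab_frame("side");ct=cam(ft);cs=cam(fs)
def rect(a,b,z): return np.array([[a,b,z],[a,-b,z],[-a,-b,z],[-a,b,z]])
stop=px([(88,113),(150,88),(183,188),(126,210)],140,185)
sside=np.roll(px([(497,55),(640,33),(658,98),(510,124)],250,305,sx=400),1,0)
L2=rect(22,13,142)
print("scan",fit([(ct,stop),(cs,sside)],[L2,L2],[565,283,.4])[:2],fit([(ct,stop),(cs,sside)],[L2,L2],[565,283,.4,0])[:2])
hs=np.roll(px([(38,172),(305,130),(350,332)],250,305),0,0)
htop=px([(75,120),(240,60),(305,245),(138,312)],140,185)
L=rect(45,40,55)
for z in ([],[0]): print("hold",fit([(ct,htop),(cs,hs)],[L,L[[1,2,3]]],[568,283,.38]+z)[:2])
ltop=px([(142,195),(255,142),(282,218),(173,272)],393,215)
ls=np.roll(px([(541,88),(612,80),(650,148),(597,155)],330,145,sx=400),1,0)
for sg in (1,-1):
  for z in ([],[0]):
    c,s=np.cos(.35),np.sin(.35)*sg
    LL=np.array([[u*c,v,45+u*s] for u,v in [(20,28),(20,-28),(-20,-28),(-20,28)]])
    print(sg,fit([(ct,ltop),(cs,ls)],[LL,LL],[498,-278,.42]+z)[:2],fit([(ct,ltop),(cs,ls)],[LL,LL],[498,-278,.42]+z)[2].round(1))
x=fit([(ct,ltop),(cs,ls)],[LL,LL],[498,-278,.42])[0]
x=[500,-278,.44]
im=fs["img"][:,:,::-1].copy()
# overlay base unit top edges
cc,ss=np.cos(x[2]),np.sin(x[2]);M=np.array([[cc,-ss,0],[ss,cc,0],[0,0,1]])
def dr(P,im,cm,col):
    X=np.array(P)@M.T+[x[0],x[1],0];p=((proj(cm,X)-o)*6).astype(int);cv2.polylines(im,[p.reshape(-1,1,2)],True,col,1)
T=np.tan(.35)
out=[]
for f,cm,o in ((fs,cs,np.array([330,145])),(ft,ct,np.array([398,217]))):
    g=cv2.resize(f["img"][o[1]:o[1]+72,o[0]:o[0]+66,::-1],None,fx=6,fy=6,interpolation=cv2.INTER_CUBIC)
    dr([[u,v,46+u*T] for u,v in [(55,50),(55,-50),(-55,-50),(-55,50)]],g,cm,(0,0,255))
    dr([[u*np.cos(.35),v,45+u*np.sin(.35)] for u,v in [(20,28),(20,-28),(-20,-28),(-20,28)]],g,cm,(255,0,0))
    out.append(g)
cv2.imwrite("pics/ov.png",np.hstack(out))
E
```

```text
scan (array([5.68436591e+02, 2.86029079e+02, 3.98984183e-01]), np.float64(1.3917578658416687)) (array([ 5.69010234e+02,  2.84873518e+02,  3.95227499e-01, -3.51394846e+00]), np.float64(0.40996737765445346))
hold (array([5.68722366e+02, 2.85397469e+02, 3.64485556e-01]), np.float64(1.5133417195110894))
hold (array([ 5.69249769e+02,  2.84396005e+02,  3.69832889e-01, -4.22463670e+00]), np.float64(0.7375208544246163))
1 (array([ 4.99384346e+02, -2.78162391e+02,  4.67933809e-01]), np.float64(3.5689277467504326)) [-0.3  0.5 -0.4 -0.3  0.6  0.6  0.1  1.1 -3.6 -2.9 -0.4 -2.1 -0.5  1.9
  0.3  0.8]
1 (array([ 4.99428389e+02, -2.78402666e+02,  4.68255735e-01, -8.10051936e-01]), np.float64(3.592057138431926)) [-0.3  0.5 -0.4 -0.2  0.6  0.6  0.2  1.1 -3.6 -2.6 -0.5 -1.9 -0.5  2.1
  0.3  1. ]
-1 (array([ 4.99987828e+02, -2.78446162e+02,  3.97951011e-01]), np.float64(5.116220704920806)) [-1.3 -0.2 -0.9  0.8  2.2  0.7  0.7 -0.2 -5.1  1.7 -0.3  2.2  0.6 -2.8
 -0.1 -3.7]
-1 (array([ 5.00009030e+02, -2.78587014e+02,  3.97631545e-01, -4.59413652e-01]), np.float64(5.133814552469914)) [-1.3 -0.2 -0.9  0.8  2.2  0.8  0.7 -0.2 -5.1  1.8 -0.4  2.3  0.6 -2.6
 -0.1 -3.5]
```

View pics/ov.png

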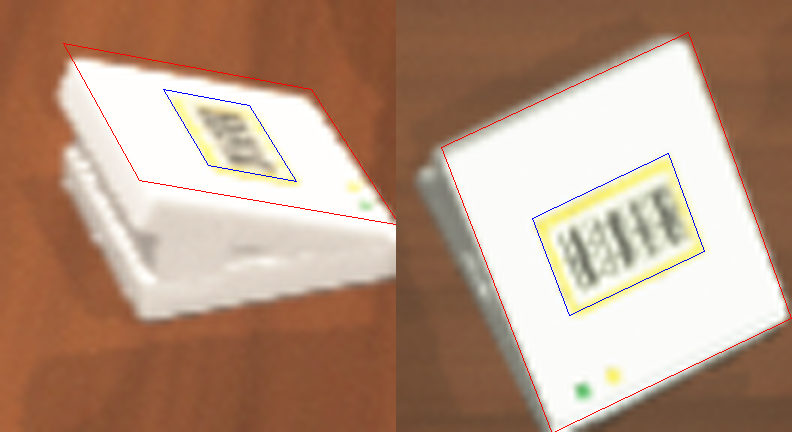

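```bash
cat >> h.py <<'E'
def mv(cmd,tgt):
    # cmd,tgt: [x,y,z,yaw] TCP ; prints fractions
    d=np.array(tgt[:3])-np.array(cmd[:3]);c,s=np.cos(cmd[3]),np.sin(cmd[3])
    return np.round([(c*d[0]+s*d[1])/1000,(s*d[0]-c*d[1])/1000,-d[2]/1000,-(tgt[3]-cmd[3])/np.pi],4)
def after(cmd,m):
    c,s=np.cos(cmd[3]),np.sin(cmd[3])
    return np.array([cmd[0]+1000*(c*m[0]+s*m[1]),cmd[1]+1000*(s*m[0]-c*m[1]),cmd[2]-1000*m[2],cmd[3]-np.pi*m[3]])
E
python3 -c "
from h import *
print(mv([221.223,-584.542,404.681,.3618],[569,284.5,400,.385]))"
```

```text
[ 0.6329 -0.6897  0.0047 -0.0074]
```

Emit:
{"name": "apply_moves", "arguments": {"motion": "1 0.6329 -0.6897 0.0047 -0.0074; 1 0.6329 -0.6897 0.0047 -0.0074; 1 0.6329 -0.6897 0.0047 -0.0074; 1 0.6329 -0.6897 0.0047 -0.0074; 1 0.6329 -0.6897 0.0047 -0.0074; 1 0.6329 -0.6897 0.0047 -0.0074; 1 0.6329 -0.6897 0.0047 -0.0074; 1 0.6329 -0.6897 0.0047 -0.0074; 1 0.6329 -0.6897 0.0047 -0.0074; 1 0.6329 -0.6897 0.0047 -0.0074; 1 0.6329 -0.6897 0.0047 -0.0074; 1 0.6329 -0.6897 0.0047 -0.0074; 1 0.6329 -0.6897 0.0047 -0.0074; 1 0.6329 -0.6897 0.0047 -0.0074; 1 0.6329 -0.6897 0.0047 -0.0074; 1 0.6329 -0.6897 0.0047 -0.0074; 1 0.6329 -0.6897 0.0047 -0.0074; 1 0.6329 -0.6897 0.0047 -0.0074; 1 0.6329 -0.6897 0.0047 -0.0074; 1 0.6329 -0.6897 0.0047 -0.0074", "squeeze": 20}}

```text
clock: 2.87
eef_pos: [531.2, 191.4, 400.6]
tcp_rot: [3.141, -0.0, 0.385]
contact_force: [0.4, 0.1, 1.0]
opening: 1.002
```

```bash
python3 -c "
from h import *
a=np.array([221.223,-584.542,404.681]);t=after([221.223,-584.542,404.681,.3618],[.6329,-.6897,.0047,-.0074]);print(t)
d=t[:3]-a;c=a+d*(834/np.linalg.norm(d));print(c);print(mv([*c,t[3]],[569,284.5,400,.385]))"
python3 -c "
from rig import r;s=r.sense();print(s['eef_pos'],s['tcp_rot'],s['qpos'],s['clock'])"
```

```text
[5.69024800e+02 2.84527852e+02 3.99981000e+02 3.85047786e-01]
[531.09244727 189.74437551 400.4935967 ]
[ 0.0707 -0.0736  0.0005  0.    ]
[531.16684405 191.39341525 400.63607949] [ 3.14146856e+00 -4.59863551e-04  3.85423919e-01] [ 3.43219060e-01  2.63582202e-01  1.76884775e+00 -1.16831371e-04
  1.10869802e+00  1.52864356e+00] 2.8667
```

Emit:
{"name": "apply_moves", "arguments": {"motion": "1 0.0707 -0.0736 0.0005 0; 1 0.0707 -0.0736 0.0005 0; 1 0.0707 -0.0736 0.0005 0; 1 0.0707 -0.0736 0.040 0; 1 0.0707 -0.0736 0.060 0; 1 0.0707 -0.0736 0.060 0; 1 0.0707 -0.0736 0.060 0"}}

```text
clock: 3.45
eef_pos: [568.4, 283.8, 339.8]
tcp_rot: [3.141, 0.003, 0.385]
contact_force: [1.3, 0.3, 0.6]
opening: 1.001
```

```bash
python3 - <<'E'
from h import *
from rig import r,grab_frame
s=r.sense();print(s['eef_pos'],s['tcp_rot'],s['contact_force'],s['clock'])
out=[]
for n,o in (("top",(110,150)),("side",(230,190))):
    f=grab_frame(n);im=f["img"][:,:,::-1]
    out.append(cv2.resize(im[o[1]:o[1]+200,o[0]:o[0]+133],None,fx=3,fy=3,interpolation=cv2.INTER_CUBIC))
cv2.imwrite("pics/hover.png",np.hstack(out))
E
```

```text
[568.44195652 283.81767704 339.75397486] [3.14138942e+00 2.50459868e-03 3.85156855e-01] [1.29932917 0.26988014 0.59332445] 3.45
```

View pics/hover.png

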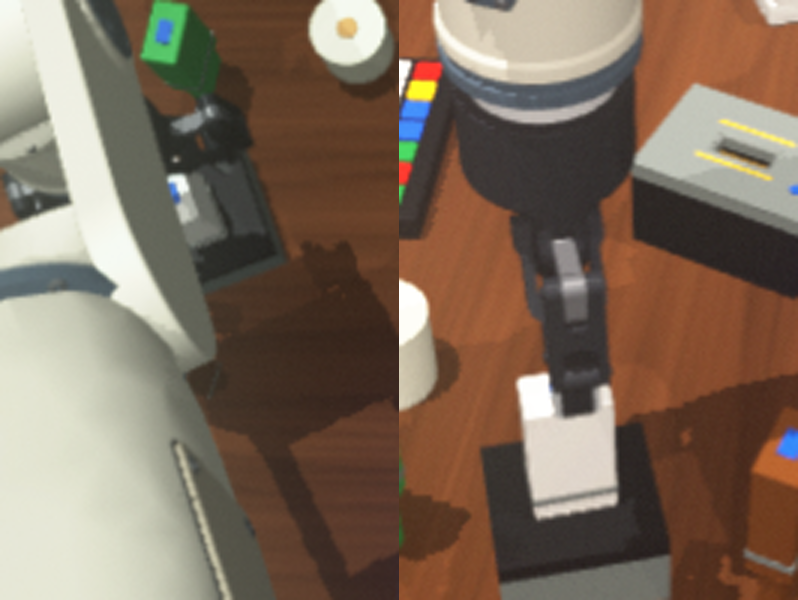

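Emit:
{"name": "apply_moves", "arguments": {"motion": "1 0 0 0.035 0; 1 0 0 0.06 0; 1 0 0 0.075 0; 1 0 0 0.075 0; -1 0 0 0.075 0; -1 0 0 0.075 0; -1 0 0 0.075 0; -1 0 0 0.075 0; -1 0 0 0.075 0; -1 0 0 0.075 0; -1 0 0 0.075 0; -1 0 0 0.075 0; -1 0 0 0.075 0; -1 0 0 0.075 0", "squeeze": 20}}

```text
clock: 4.72
eef_pos: [569.1, 284.1, 266.7]
tcp_rot: [-3.142, -0.002, 0.385]
contact_force: [-0.9, -1.3, 7.2]
opening: 0.305
```

Emit:
{"name": "apply_moves", "arguments": {"motion": "-1 0 0 -0.01 0; -1 0 0 -0.02 0; -1 0 0 -0.03 0; -1 0 0 -0.03 0; -1 -0.004 0 -0.03 0; -1 -0.008 0 -0.03 0; -1 -0.012 0 -0.03 0; -1 -0.012 0 -0.03 0"}}

```text
clock: 5.38
eef_pos: [557.3, 279.3, 295.6]
tcp_rot: [-3.142, -0.001, 0.385]
contact_force: [3.4, 1.2, 0.9]
opening: 0.304
```

```bash
python3 - <<'E'
from h import *
from rig import r,grab_frame
s=r.sense();print(s['eef_pos'],s['tcp_rot'],s['contact_force'],s['wrist_torque'],s['clock'])
out=[]
for n,o in (("top",(110,150)),("side",(230,190))):
    f=grab_frame(n);im=f["img"][:,:,::-1]
    out.append(cv2.resize(im[o[1]:o[1]+200,o[0]:o[0]+133],None,fx=3,fy=3,interpolation=cv2.INTER_CUBIC))
cv2.imwrite("pics/tilt1.png",np.hstack(out))
E
```

```text
[557.25603696 279.25830484 295.62308879] [-3.14154961e+00 -9.02285595e-04  3.85087840e-01] [3.38570428 1.17475046 0.87313274] [ 0.35201906 -0.63329517 -0.00630529] 5.3833
```

View pics/tilt1.png

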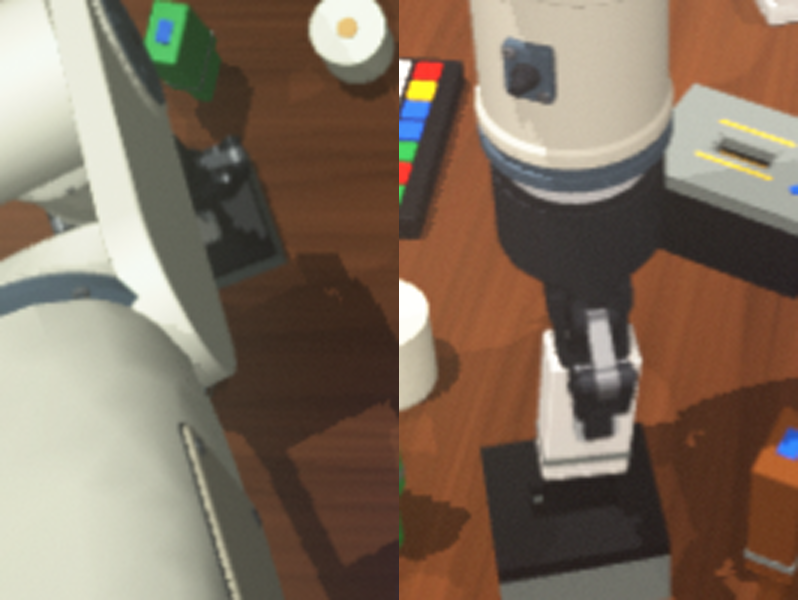

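Lifted about 30 mm. The scanner has just begun to lean in the pads, with about 3.6 N at the rim. I'll go on to tilt it.

Emit:
{"name": "apply_moves", "arguments": {"motion": "-1 -0.004 0 0 0; -1 -0.008 0 0 0; -1 -0.012 0 0 0; -1 -0.016 0 0 0; -1 -0.02 0 0 0; -1 -0.02 0 0 0"}}

```text
clock: 5.98
eef_pos: [538.0, 271.4, 295.1]
tcp_rot: [3.141, 0.002, 0.385]
contact_force: [1.4, 1.4, -1.6]
opening: 0.304
```

```bash
cat > look.py <<'E'
import sys
from h import *
from rig import r,grab_frame
def look(name,ot,os_,w=133,h=200,k=3):
    s=r.sense();print(s['eef_pos'].round(1),s['tcp_rot'].round(4),s['contact_force'].round(1),s['wrist_torque'].round(2),s['opening'],s['clock'])
    out=[]
    for n,o in (("top",ot),("side",os_)):
        f=grab_frame(n);im=f["img"][:,:,::-1]
        cv2.imwrite(f"pics/{name}_{n}.png",im)
        out.append(cv2.resize(im[o[1]:o[1]+h,o[0]:o[0]+w],None,fx=k,fy=k,interpolation=cv2.INTER_CUBIC))
    cv2.imwrite(f"pics/{name}.png",np.hstack(out))
if __name__=="__main__":
    a=sys.argv;look(a[1],*(tuple(map(int,p.split(","))) for p in a[2:4]))
E
python3 look.py tilt2 110,150 230,190
```

```text
[538.  271.4 295.1] [3.1415e+00 1.7000e-03 3.8510e-01] [ 1.4  1.4 -1.6] [ 0.14 -0.34 -0.02] 0.3038672142254519 5.9833
```

View pics/tilt2.png

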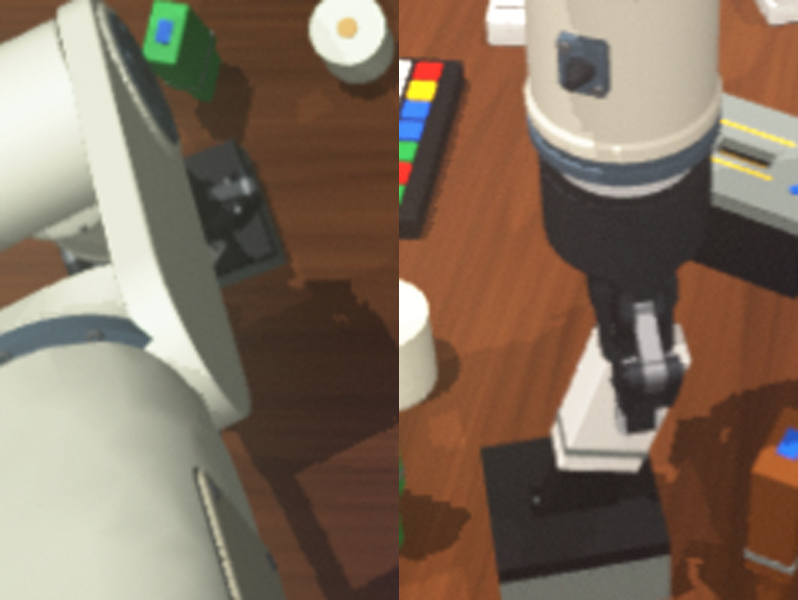

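Emit:
{"name": "apply_moves", "arguments": {"motion": "-1 -0.0035 0 -0.01 0; -1 -0.007 0 -0.02 0; -1 -0.0105 0 -0.03 0; -1 -0.014 0 -0.04 0; -1 -0.018 0 -0.06 0; -1 -0.018 0 -0.1 0; -1 -0.018 0 -0.1 0", "squeeze": 50}}

```text
clock: 6.67
eef_pos: [523.4, 265.7, 403.1]
tcp_rot: [-3.141, -0.009, 0.385]
contact_force: [1.7, 1.0, -0.6]
opening: 0.3
```

```bash
python3 look.py tilt3 110,150 230,190; python3 -c "
from h import *
c=[531.09,189.74,400.49,.38505]
for m in ([.0707,-.0736,.06,0],[0,0,.075,0],[-.012,0,-.03,0],[-.02,0,0,0],[-.018,0,-.1,0]): c=after(c,m)
print(c)"
```

```text
[523.4 265.7 403.1] [-3.1408 -0.009   0.3852] [ 1.7  1.  -0.6] [ 0.05 -0.08  0.02] 0.29992940248262717 6.6667
[5.22629776e+02 2.65726016e+02 3.95490000e+02 3.85050000e-01]
```

View pics/tilt3.png

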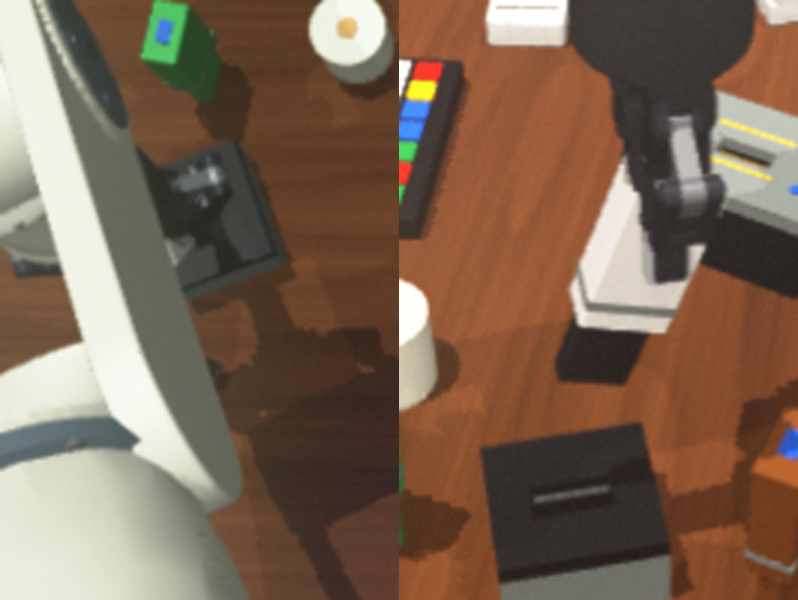

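```bash
cat >> h.py <<'E'
def spose(tcp,yaw,th,g,off=0,drop=155):
    """scanner frame R,o : gripped at local z=g ; nose toward +tool x by th"""
    c,s=np.cos(yaw),np.sin(yaw);Rz=np.array([[c,-s,0],[s,c,0],[0,0,1]])
    Ry=cv2.Rodrigues(np.array([0,-th,0.]))[0]
    R=Rz@Ry; G=np.array(tcp,float)-[0,0,drop]+Rz@[off,0,0]
    return R,G-R@[0,0,g]
E
python3 - <<'E'
from h import *
from rig import r,grab_frame
s=r.sense();print(s['eef_pos'])
f=grab_frame("side");cs=cam(f);s=r.sense();tcp=s['eef_pos'];yaw=s['tcp_rot'][2];print(tcp,s['tcp_rot'])
P=np.array([[18,7,0],[-18,7,0],[22,13,45],[-22,13,45]])
obs=(np.array([(557,376),(625,384),(582,322),(666,332)],float)-[399,0]+.5)/3-.5+[230,190]
def res(x):
    R,o=spose(tcp,yaw,x[0],x[1],x[2]);return (proj(cs,P@R.T+o)-obs+[0,2]).ravel()
q=least_squares(res,[.33,102,0],loss="soft_l1");print(q.x,res(q.x).round(1))
R,o=spose(tcp,yaw,*q.x)
g=cv2.resize(f["img"][190:390,230:430,::-1],None,fx=3,fy=3,interpolation=cv2.INTER_CUBIC)
for a,b,z0,z1 in ((18,7,0,45),(22,13,45,132)):
    for z in (z0,z1):
        p=proj(cs,np.array([[a,b,z],[-a,b,z],[-a,-b,z],[a,-b,z]])@R.T+o)+[0,2]
        cv2.polylines(g,[(((p-[230,190])+.5)*3).astype(int).reshape(-1,1,2)],True,(0,0,255),1)
cv2.imwrite("pics/fit1.png",g)
E
```

```text
[522.4025014  265.15168912 398.19102002]
[521.98137542 264.94397106 396.50618847] [-3.14145008e+00 -1.14655599e-03  3.85048154e-01]
[ 0.37890923 92.63350545  4.00215555] [-0.3  0.3 -0.  -0.1 -0.3 -0.1  0.7 -0.1]
```

View pics/fit1.png

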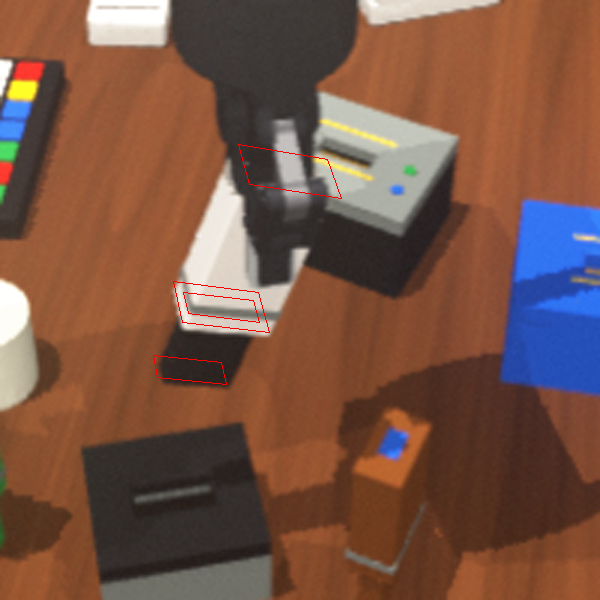

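```bash
python3 -c "
from h import *
th,g,off=.37,96,3
L=np.array([500,-278,45.]);c,s=np.cos(.45),np.sin(.45)
l=-(40+g)*np.sin(th)-off
T=[L[0]+c*l,L[1]+s*l,45+(40+g)*np.cos(th)+155,.45];print(T)
print(mv([522.63,265.73,395.49,.38505],T))"
```

```text
[np.float64(453.0149414614168), np.float64(-300.6963705353541), np.float64(326.7965190024207), 0.45]
[-0.2773  0.4988  0.0687 -0.0207]
```

Emit:
{"name": "apply_moves", "arguments": {"motion": "-1 -0.01 0.018 0 -0.0007; -1 -0.025 0.045 0 -0.002; -1 -0.05 0.09 0 -0.004; -1 -0.0721 0.1297 0 -0.0054; -1 -0.0915 0.1646 0 -0.0068; -1 -0.1109 0.1995 0 -0.0083; -1 -0.1303 0.2344 0 -0.0097; -1 -0.1497 0.2693 0 -0.0112; -1 -0.1691 0.3042 0 -0.0126; -1 -0.1885 0.3391 0 -0.0141; -1 -0.2079 0.374 0 -0.0155; -1 -0.2273 0.4089 0 -0.0170; -1 -0.25 0.4497 0 -0.0187; -1 -0.265 0.477 0 -0.02; -1 -0.2773 0.4988 0.01 -0.0207; -1 -0.2773 0.4988 0.03 -0.0207; -1 -0.2773 0.4988 0.05 -0.0207; -1 -0.2773 0.4988 0.06 -0.0207; -1 -0.2773 0.4988 0.0687 -0.0207; -1 -0.2773 0.4988 0.0687 -0.0207"}}

```text
clock: 8.48
eef_pos: [452.1, -300.6, 324.8]
tcp_rot: [-3.138, 0.002, 0.45]
contact_force: [-0.5, 0.4, -0.8]
opening: 0.297
```

```bash
python3 look.py aim1 370,150 300,60
```

```text
[ 452.1 -300.6  324.8] [-3.1382e+00  2.0000e-03  4.5050e-01] [-0.5  0.4 -0.8] [-0.01  0.06  0.02] 0.29725729953516167 8.4833
```

View pics/aim1.png

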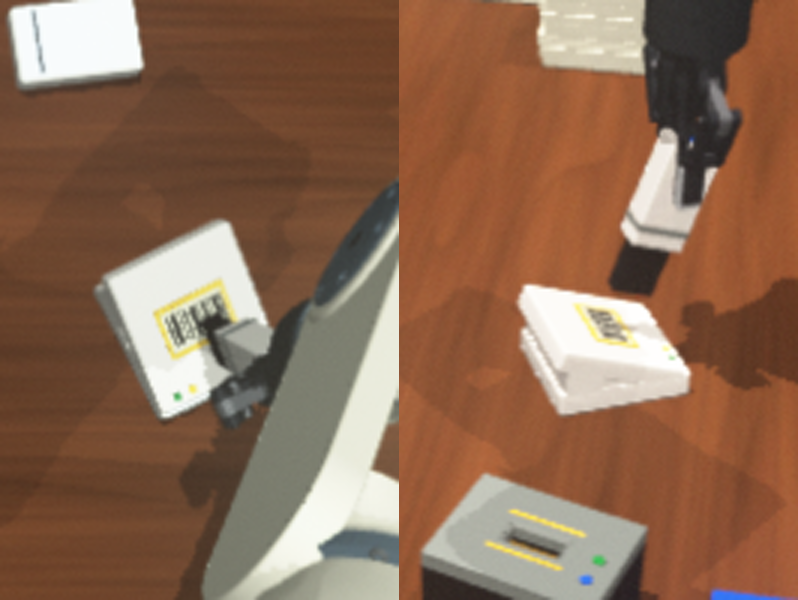

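```bash
cat > ov.py <<'E'
from h import *
from rig import r,grab_frame
import sys
def ov(name,th,g,off,ot,os_,w=66,h=72,k=6,bias=(0,2),drop=155):
    s=r.sense();tcp=s['eef_pos'];yaw=s['tcp_rot'][2]
    R,o=spose(tcp,yaw,th,g,off,drop);out=[];print("tcp",tcp.round(2),"yaw",yaw.round(4),"window",o.round(1),"focus",(o-40*R[:,2]).round(1))
    for n,oo,b in (("top",ot,(0,0)),("side",os_,bias)):
        cm=cam(f:=grab_frame(n));G=cv2.resize(f["img"][oo[1]:oo[1]+h,oo[0]:oo[0]+w,::-1],None,fx=k,fy=k,interpolation=cv2.INTER_CUBIC)
        G0=G.copy()
        for a,bb,z0,z1 in ((18,7,0,45),(22,13,45,132)):
            for z in (z0,z1):
                p=proj(cm,np.array([[a,bb,z],[-a,bb,z],[-a,-bb,z],[a,-bb,z]])@R.T+o)+b
                cv2.polylines(G,[((p-oo+.5)*k).astype(int).reshape(-1,1,2)],True,(0,0,255),1)
        out.append(G)
    cv2.imwrite(f"pics/{name}.png",np.hstack(out))
E
python3 -c "
from ov import *
ov('aim2',.37,96,3,(405,205),(370,90))"
```

```text
tcp [ 452.95 -300.99  326.89] yaw 0.4508 window [ 486.9 -284.6   82.4] focus [ 499.9 -278.3   45.1]
```

View pics/aim2.png

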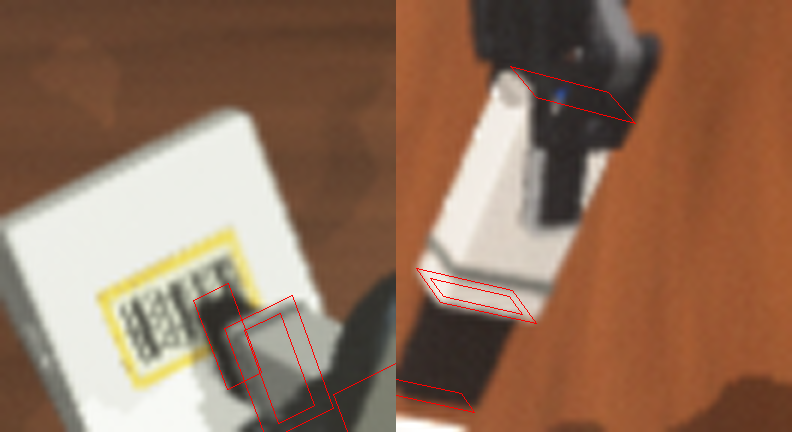

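The overlay matches in both views: nose at top (195–260, 285–390) and shoulder at side (417–540, 270–325) in the crop. The focus is on the label centre within a few mm. Now holding.

Emit:
{"name": "apply_moves", "arguments": {"motion": "-1 0 0 0 0; -1 0 0 0 0; -1 0 0 0 0; -1 0 0 0 0; -1 0 0 0 0; -1 0 0 0 0; -1 0 0 0 0; -1 0 0 0 0; -1 0 0 0 0; -1 0 0 0 0; -1 0 0 0 0; -1 0 0 0 0; -1 0 0 0 0; -1 0 0 0 0; -1 0 0 0 0; -1 0 0 0 0; -1 0 0 0 0; -1 0 0 0 0"}}

```text
clock: 10.18
eef_pos: [452.7, -301.3, 326.8]
tcp_rot: [-3.142, -0.0, 0.45]
contact_force: [0.3, 0.6, -1.2]
opening: 0.302
```

```bash
python3 -c "
from ov import *
ov('aim3',.35,98,2,(405,205),(370,95))
from h import *
c=after([522.63,265.73,395.49,.38505],[-.2773,.4988,.0687,-.0207]);print(c)
"
```

```text
tcp [ 452.74 -301.31  326.81] yaw 0.4501 window [ 484.8 -285.8   79.7] focus [ 497.1 -279.9   42.2]
[ 4.52986014e+02 -3.00703090e+02  3.26790000e+02  4.50080968e-01]
```

View pics/aim3.png

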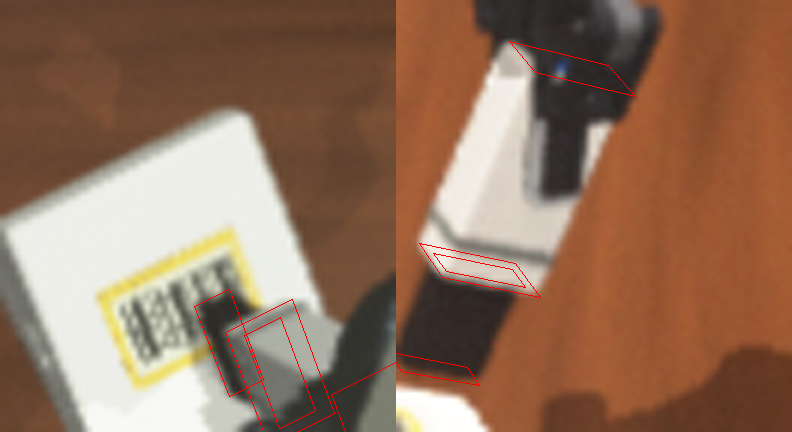

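```bash
python3 -c "
from h import *
print(mv([452.986,-300.703,326.79,.45008],[522.63,265.73,395.49,.38505]))"
```

```text
[ 0.3091 -0.4797 -0.0687  0.0207]
```

Emit:
{"name": "apply_moves", "arguments": {"motion": "-1 0 0 -0.03 0; -1 0.006 -0.01 -0.0687 0; -1 0.0186 -0.029 -0.0687 0.001; -1 0.0386 -0.06 -0.0687 0.0026; -1 0.0596 -0.0925 -0.0687 0.004; -1 0.0806 -0.125 -0.0687 0.0054; -1 0.1015 -0.1575 -0.0687 0.0068; -1 0.1224 -0.19 -0.0687 0.0082; -1 0.1434 -0.2225 -0.0687 0.0096; -1 0.1643 -0.255 -0.0687 0.011; -1 0.1853 -0.2875 -0.0687 0.0124; -1 0.2062 -0.32 -0.0687 0.0138; -1 0.2272 -0.3525 -0.0687 0.0152; -1 0.2481 -0.385 -0.0687 0.0166; -1 0.2690 -0.4175 -0.0687 0.018; -1 0.2870 -0.4455 -0.0687 0.0192; -1 0.3 -0.4656 -0.0687 0.02; -1 0.3091 -0.4797 -0.0687 0.0207; -1 0.3091 -0.4797 -0.0687 0.0207; -1 0.3091 -0.4797 -0.0687 0.0207"}}

```text
clock: 11.95
eef_pos: [522.2, 265.7, 395.2]
tcp_rot: [3.141, 0.001, 0.387]
contact_force: [0.4, -0.0, -1.1]
opening: 0.301
```

Emit:
{"name": "apply_moves", "arguments": {"motion": "-1 0 0 0.03 0; -1 0 0 0.05 0; -1 0.004 0 0.06 0; -1 0.004 0 0.06 0; -1 0.004 0 0.06 0"}}

```text
clock: 12.37
eef_pos: [526.5, 266.0, 335.7]
tcp_rot: [3.141, 0.001, 0.384]
contact_force: [0.6, -0.4, -2.0]
opening: 0.299
```

```bash
python3 -c "
from ov import *
ov('back1',.36,97,2,(140,170),(270,250),w=66,h=90)
"
```

```text
tcp [526.48 265.98 335.68] yaw 0.3843 window [560.  279.5  89.9] focus [573.1 284.8  52.5]
```

View pics/back1.png

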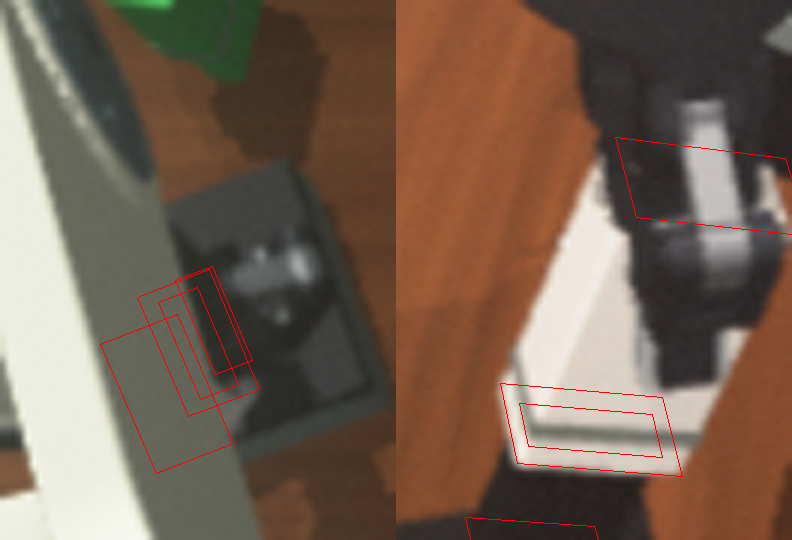

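Emit:
{"name": "apply_moves", "arguments": {"motion": "-1 0.007 -0.001 0.015 0; -1 0.0125 -0.001 0.03 0; -1 0.0135 -0.001 0.036 0; -1 0.0135 -0.001 0.04 0; -1 0.0135 -0.001 0.04 0", "squeeze": 20}}

```text
clock: 12.88
eef_pos: [538.0, 272.4, 295.4]
tcp_rot: [3.142, 0.001, 0.385]
contact_force: [-0.5, -0.5, -0.9]
opening: 0.297
```

```bash
python3 -c "
from ov import *
print(r.sense()['contact_force'])
ov('back2',.36,97,2,(140,170),(270,250),w=66,h=90)
"
```

```text
[-0.51620972 -0.51136306 -0.91487197]
tcp [538.03 272.41 295.45] yaw 0.385 window [571.6 286.   49.7] focus [584.6 291.3  12.2]
```

View pics/back2.png

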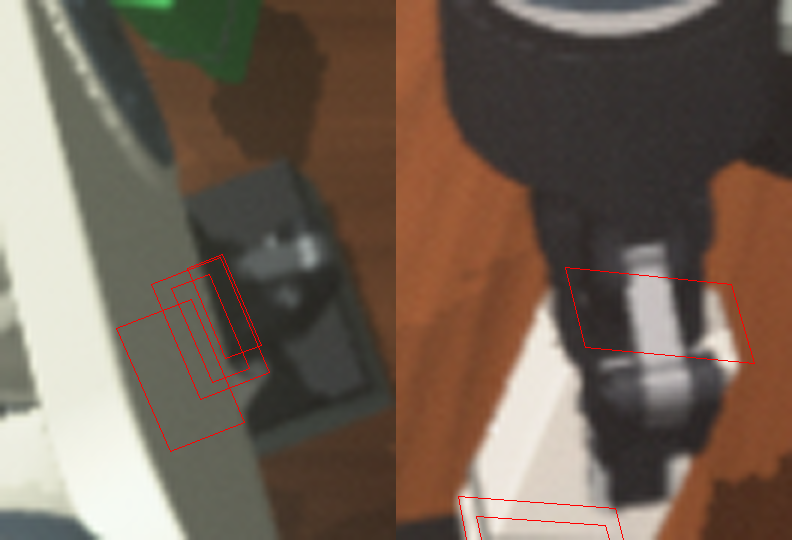

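Emit:
{"name": "apply_moves", "arguments": {"motion": "-1 0 0 0.003 0; -1 0.003 0 0.006 0; -1 0.006 0 0.008 0; -1 0.009 0 0.01 0; -1 0.012 0 0.012 0; -1 0.012 0 0.012 0"}}

```text
clock: 13.48
eef_pos: [548.3, 276.6, 282.1]
tcp_rot: [3.141, 0.005, 0.385]
contact_force: [-4.2, -0.5, -6.4]
opening: 0.298
```

```bash
python3 look.py back3 110,150 230,190
```

```text
[548.3 276.6 282.1] [3.1414 0.0053 0.385 ] [-4.2 -0.5 -6.4] [-0.37  1.04  0.02] 0.29795728969188173 13.4833
```

View pics/back3.png

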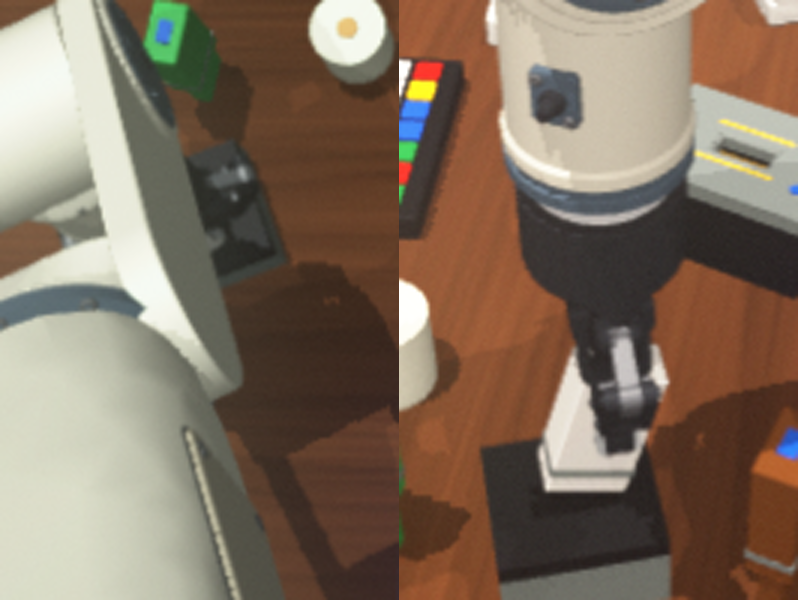

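Emit:
{"name": "apply_moves", "arguments": {"motion": "-1 0.004 0 0.001 0; -1 0.008 0 0.002 0; -1 0.012 0 0.003 0; -1 0.016 0 0.004 0; -1 0.02 0 0.005 0; -1 0.0235 0 0.005 0; -1 0.0235 0 0.005 0; -1 0.0205 0 0.006 0; -1 0.0205 0 0.006 0"}}

```text
clock: 14.33
eef_pos: [568.6, 284.9, 277.9]
tcp_rot: [-3.141, -0.002, 0.385]
contact_force: [0.4, 0.7, -1.4]
opening: 0.3
```

```bash
python3 look.py back4 110,150 230,190
```

```text
[568.6 284.9 277.9] [-3.1415e+00 -2.1000e-03  3.8510e-01] [ 0.4  0.7 -1.4] [ 0.06  0.02 -0.05] 0.3001962504322521 14.3333
```

View pics/back4.png

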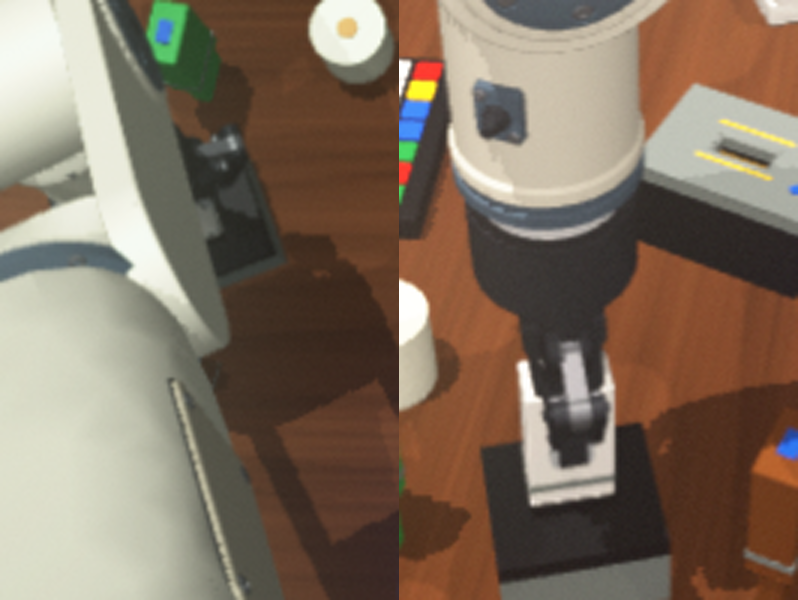

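Emit:
{"name": "apply_moves", "arguments": {"motion": "-1 0 0 0.004 0; -1 0 0 0.008 0; -1 0 0 0.011 0; -1 0 0 0.011 0; 0.2 0 0 0.011 0; 0.2 0 0 0.011 0; 0.2 0 0 0.011 0; 0.2 0 0 0.011 0; 0.2 0 0 0.011 0; 0.2 0 0 0.011 0"}}

```text
clock: 15.27
eef_pos: [568.3, 284.8, 266.4]
tcp_rot: [-3.142, 0.0, 0.385]
contact_force: [0.3, 0.3, 0.7]
opening: 0.598
```

```bash
python3 -c "
from ov import *
print(r.sense())
ov('back5',.0,100,0,(140,170),(270,260),w=66,h=90)
"
```

```text
{'clock': 15.2667, 'qpos': array([4.62153889e-01, 5.20999787e-01, 1.71467514e+00, 1.07391934e-05,
       9.06025227e-01, 1.64791699e+00]), 'qvel': array([ 0.00060895,  0.00063627, -0.00097847,  0.00124187,  0.00159906,
       -0.00069068]), 'joint_efforts': array([ 7.99616701e-04, -6.59907246e+01, -2.81865782e+01,  2.94322672e-04,
       -1.87167639e-04, -2.01921415e-05]), 'eef_pos': array([568.31489075, 284.77450701, 266.4214923 ]), 'tcp_rot': array([-3.14159251e+00,  1.07834932e-04,  3.85026602e-01]), 'contact_force': array([0.30011287, 0.32372017, 0.70746044]), 'wrist_torque': array([-0.01103744, -0.0067641 ,  0.0389206 ]), 'opening': 0.598290472636061}
tcp [568.31 284.77 266.42] yaw 0.385 window [568.3 284.8  11.4] focus [568.3 284.8 -28.6]
```

View pics/back5.png

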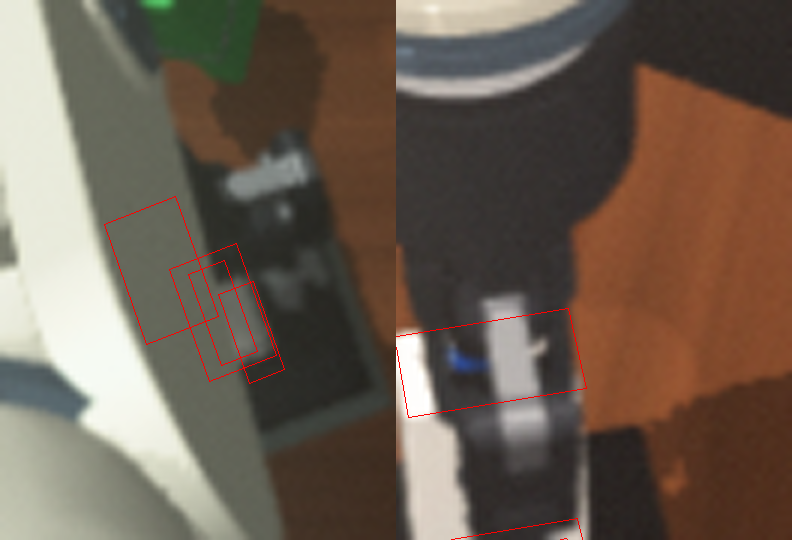

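Emit:
{"name": "apply_moves", "arguments": {"motion": "-1 0 0 0 0; -1 0 0 0 0; -1 0 0 0 0; -1 0 0 0 0; -1 0 0 0 0; -1 0 0 0 0; -1 0 0 0 0; -1 0 0 0 0; -1 0 0 -0.02 0; -1 0 0 -0.05 0; -1 0 0 -0.085 0; -1 0 0 -0.12 0; -1 0 0 -0.135 0; -1 0 0 -0.135 0", "squeeze": 60}}

```text
clock: 16.53
eef_pos: [569.2, 285.2, 405.9]
tcp_rot: [-3.141, -0.007, 0.385]
contact_force: [1.2, 0.1, -1.4]
opening: 0.301
```

```bash
python3 -c "
from ov import *
print(r.sense()['contact_force'],r.sense()['opening'])
ov('lift2',.0,100,0,(140,130),(250,190),w=66,h=95)
"
python3 -c "
from h import *
c=np.array([522.63,265.73,395.49,.38505])
for m in ([.004,0,.06,0],[.0135,-.001,.04,0],[.012,0,.012,0],[.0205,0,.006,0],[0,0,.011,0],[0,0,-.135,0]): c=after(c,m)
print(c)"
```

```text
[ 1.17488786  0.0623446  -1.39255074] 0.3011765515550841
tcp [569.2  285.2  405.86] yaw 0.385 window [569.2 285.2 150.9] focus [569.2 285.2 110.9]
[5.68593377e+02 2.85437053e+02 4.01490000e+02 3.85050000e-01]
```

View pics/lift2.png

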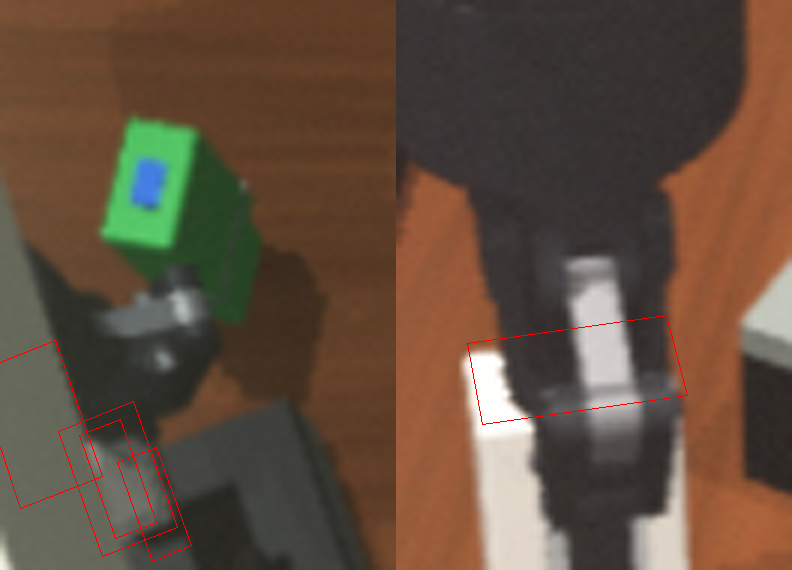

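```bash
python3 -c "
from h import *
print(mv([568.593,285.437,401.49,.38505],[516,14.5,401.49,-.30]))"
```

```text
[-0.1505  0.2313 -0.      0.2181]
```

Emit:
{"name": "apply_moves", "arguments": {"motion": "-1 -0.01 0.0154 0 0.0145; -1 -0.027 0.0415 0 0.039; -1 -0.045 0.0692 0 0.0652; -1 -0.063 0.0968 0 0.0913; -1 -0.081 0.1245 0 0.1174; -1 -0.099 0.1522 0 0.1435; -1 -0.117 0.1798 0 0.1696; -1 -0.133 0.2044 0 0.1927; -1 -0.1435 0.2205 0 0.208; -1 -0.1505 0.2313 0 0.2181; -1 -0.1505 0.2313 0.02 0.2181; -1 -0.1505 0.2313 0.04 0.2181; -1 -0.1505 0.2313 0.055 0.2181; -1 -0.1505 0.2313 0.06 0.2181; -1 -0.1505 0.2313 0.06 0.2181; -1 -0.1505 0.2313 0.06 0.2181; -1 -0.1505 0.2313 0.06 0.2181"}}

```text
clock: 18.05
eef_pos: [516.1, 14.0, 342.1]
tcp_rot: [-3.141, -0.001, -0.3]
contact_force: [-0.2, -0.5, -1.6]
opening: 0.296
```

```bash
cat > ov2.py <<'E'
from h import *
from rig import r,grab_frame
def ov2(name,g,off,cr,os_,ot,w=66,h=90,k=6,bs=(0,0),bt=(0,0)):
    out=[]
    for n,oo,b in (("top",ot,bt),("side",os_,bs)):
        f=grab_frame(n);s=r.sense();tcp=s['eef_pos'];R,o=spose(tcp,s['tcp_rot'][2],0,g,off)
        cm=cam(f);G=cv2.resize(f["img"][oo[1]:oo[1]+h,oo[0]:oo[0]+w,::-1],None,fx=k,fy=k,interpolation=cv2.INTER_CUBIC)
        def dr(P,col):
            p=proj(cm,P)+b;cv2.polylines(G,[((p-oo+.5)*k).astype(int).reshape(-1,1,2)],True,col,1)
        rc=lambda a,bb,z:np.array([[a,bb,z],[-a,bb,z],[-a,-bb,z],[a,-bb,z]],float)
        for a,bb,z in ((18,7,0),(18,7,45),(22,13,45)): dr(rc(a,bb,z)@R.T+o,(0,0,255))
        c,sn=np.cos(cr[2]),np.sin(cr[2]);M=np.array([[c,-sn,0],[sn,c,0],[0,0,1]])
        for a,bb in ((60,45),(19,8)): dr(rc(a,bb,70)@M.T+[cr[0],cr[1],0],(255,0,0))
        out.append(G)
    print(tcp.round(2),s['tcp_rot'].round(4),s['contact_force'].round(1),"window",o.round(1))
    cv2.imwrite(f"pics/{name}.png",np.hstack(out))
E
python3 -c "
from ov2 import *
ov2('cr1',101.4,0,(516,14.5,-.3),(305,195),(265,205))"
```

```text
[516.09  14.03 342.35] [-3.1411e+00 -1.4000e-03 -2.9990e-01] [ 0.5  0.1 -0.8] window [516.1  14.   85.9]
```

View pics/cr1.png

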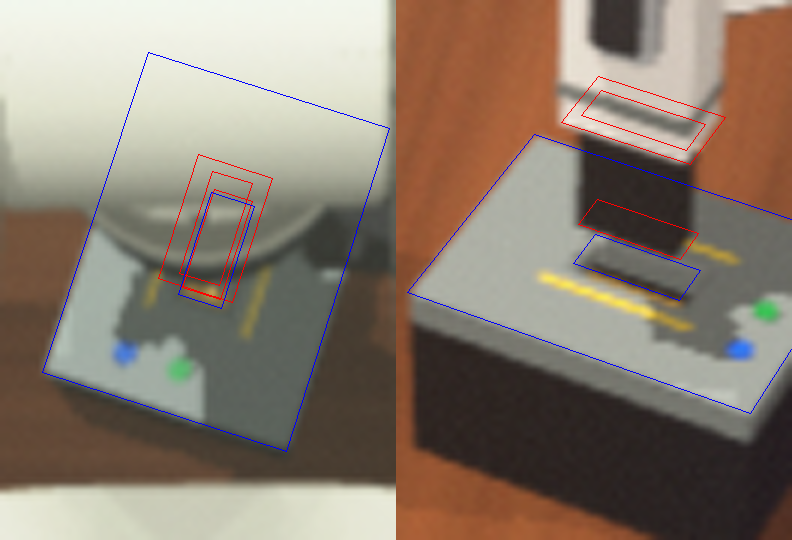

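```bash
python3 - <<'E'
from h import *
from rig import grab_frame
out=[]
for n,o in (("top",(280,222)),("side",(322,222))):
    cm=cam(grab_frame(n));im=cv2.imread(f"pics/{n}0.png");k=10;w,h=40,46
    G=cv2.resize(im[o[1]:o[1]+h,o[0]:o[0]+w],None,fx=k,fy=k,interpolation=cv2.INTER_CUBIC)
    M=cv2.Rodrigues(np.array([0,0,-.3]))[0]
    for a,b,z,col in ((19,8,70,(255,0,0)),(22,11,70,(0,0,255)),(60,45,70,(255,0,0))):
        P=np.array([[a,b,z],[-a,b,z],[-a,-b,z],[a,-b,z]])@M.T+[516,14.5,0]
        cv2.polylines(G,[((proj(cm,P)-o+.5)*k).astype(int).reshape(-1,1,2)],True,col,1)
    out.append(G)
cv2.imwrite("pics/slot0.png",np.hstack(out))
E
```

```text
(no output)
```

View pics/slot0.png

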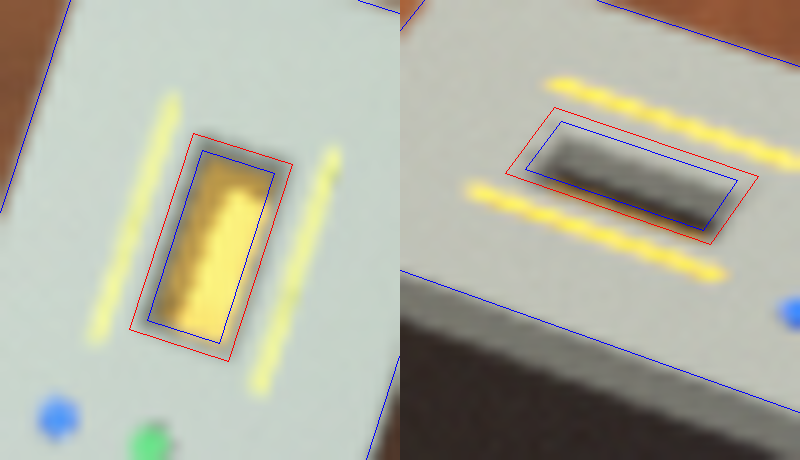

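Emit:
{"name": "apply_moves", "arguments": {"motion": "-1 0 0 0.006 0; -1 0 0 0.012 0; -1 0 0 0.016 0; -1 0 0 0.019 0; -1 0 0 0.022 0; -1 0 0 0.025 0; -1 0 0 0.025 0; -1 0 0 0.025 0"}}

```text
clock: 18.92
eef_pos: [515.6, 13.9, 316.2]
tcp_rot: [3.141, 0.001, -0.3]
contact_force: [-1.4, 0.4, -1.8]
opening: 0.297
```

```bash
python3 -c "
from ov2 import *
ov2('cr2',101.4,0,(516,14.,-.3),(305,195),(265,205))"
```

```text
[515.57  13.9  316.44] [ 3.1415e+00  6.0000e-04 -3.0020e-01] [-1.5  0.5 -2.6] window [515.6  13.9  60. ]
```

View pics/cr2.png

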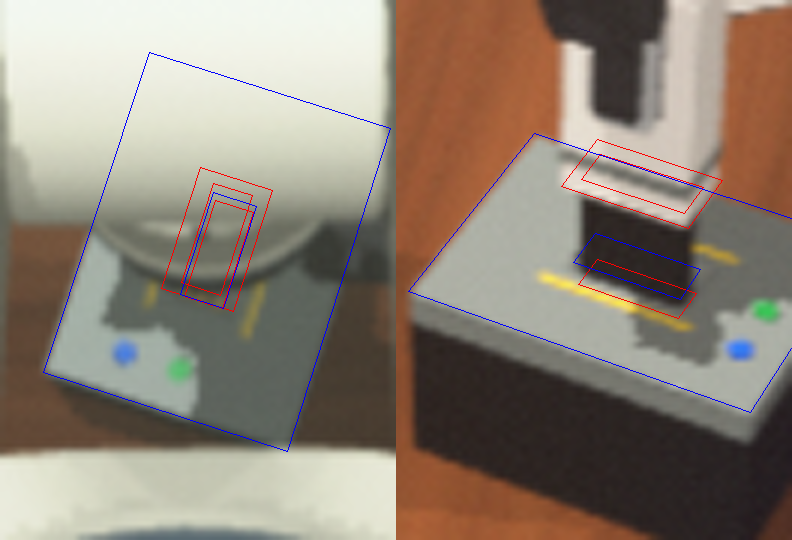

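Emit:
{"name": "apply_moves", "arguments": {"motion": "-1 0 0 0.004 0; -1 0 0 0.008 0; -1 0 0 0.012 0; -1 0 0 0.016 0; -1 0 0 0.018 0; -1 0 0 0.02 0; -1 0 0 0.022 0; -1 0 0 0.024 0; -1 0 0 0.025 0; -1 0 0 0.025 0; -1 0 0 0.025 0"}}

```text
clock: 19.93
eef_pos: [515.6, 13.9, 291.7]
tcp_rot: [3.141, 0.0, -0.3]
contact_force: [-4.7, 1.9, 4.3]
opening: 0.299
```

```bash
python3 -c "
from ov2 import *
ov2('cr3',101.4,0,(516,14.,-.3),(305,195),(265,205))"
```

```text
[515.61  13.9  291.66] [ 3.1415e+00  4.0000e-04 -3.0010e-01] [-5.1  0.7  5.3] window [515.6  13.9  35.3]
```

View pics/cr3.png

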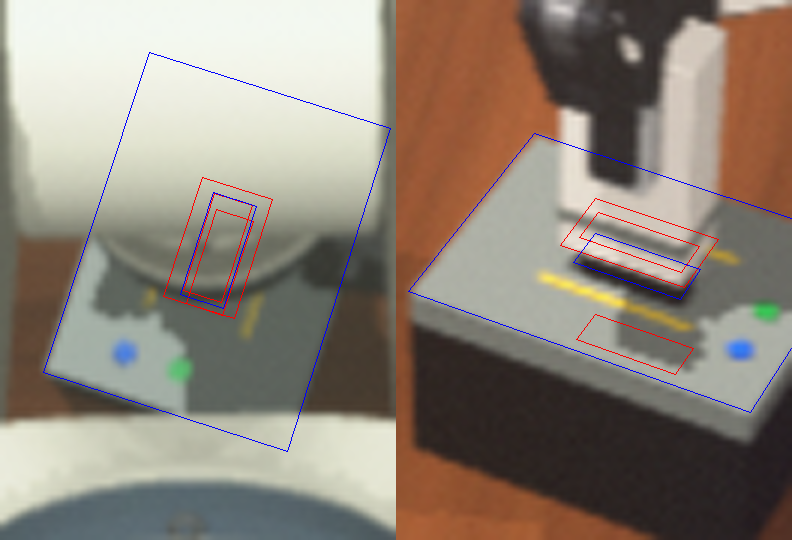

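Emit:
{"name": "apply_moves", "arguments": {"motion": "-1 -0.0008 0 0.0004 0; -1 -0.0015 0 0.001 0; -1 -0.0015 0 0.001 0; -1 -0.0015 0 0.001 0; -1 -0.0015 0 0.001 0; -1 -0.0015 0 0.001 0"}}

```text
clock: 20.53
eef_pos: [515.0, 14.1, 291.1]
tcp_rot: [-3.142, -0.002, -0.3]
contact_force: [-2.2, -1.3, 5.6]
opening: 0.295
```

```bash
python3 -c "
from ov2 import *
print(r.sense()['wrist_torque'])
ov2('cr4',101.4,0,(516,14.,-.3),(320,190),(285,225),w=40,h=60,k=10)"
```

```text
[-0.32819257  0.50101682  0.02453063]
[514.94  14.11 291.08] [-3.1415e+00 -2.0000e-03 -2.9980e-01] [-1.7 -1.9  6.6] window [514.9  14.1  34.7]
```

View pics/cr4.png

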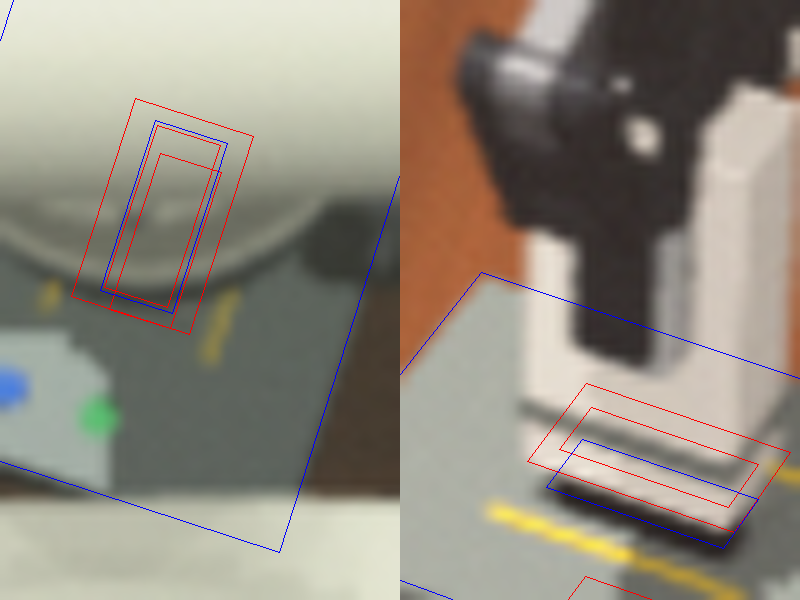

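Emit:
{"name": "apply_moves", "arguments": {"motion": "-1 0.0004 0 0 0; -1 0.0004 0 0 0; -1 0.0004 0 0 0; -1 0.0004 0 0 0; -1 0.0004 0 0 0; -1 0.0004 0 0 0; -1 0.0004 0 0 0; -1 0.0004 0 0 0"}}

```text
clock: 21.3
eef_pos: [515.1, 14.0, 291.0]
tcp_rot: [-3.142, -0.001, -0.3]
contact_force: [-2.3, -1.1, 5.7]
opening: 0.298
```

```bash
python3 -c "
from ov2 import *
ov2('cr5',101.4,0,(516,14.,-.3),(200,100),(140,120),w=260,h=300,k=1)
for q in ('roll','card_reader','keypad'):
  print(q,[(round(d['conf'],2),[round(float(v),1) for v in d['point']]) for d in spotter.place_of(q,'side')]) if 0 else None
s=r.sense();print(s['qvel'].round(4),s['contact_force'].round(2),s['opening'])
from rig import spotter
for q in ('roll','card_reader','keypad'):
  print(q,[(round(d['conf'],2),[round(float(v),1) for v in d['point']]) for d in spotter.place_of(q,'side')])"
```

```text
[515.14  14.06 290.99] [-3.1416e+00 -1.4000e-03 -2.9990e-01] [-2.8 -0.3  5.9] window [515.1  14.1  34.6]
[ 0.0005  0.0016  0.0019 -0.0011 -0.0015 -0.0003] [-2.81 -0.28  5.89] 0.2964021657844669
roll [(0.82, [707.9, 182.7, -3.8])]
card_reader [(0.57, [711.4, -202.2, 0.8])]
keypad [(0.98, [764.8, -15.5, -1.7])]
```

View pics/cr5.png

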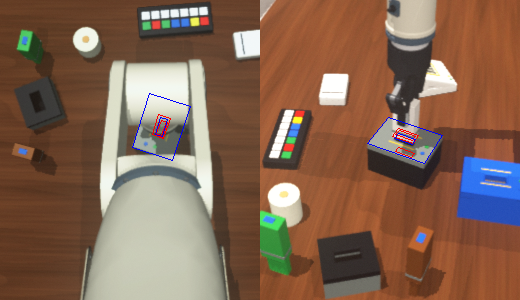

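The nose is through the slot of the grey cradle (side crop about (405,140)) and the stand is empty. Roll, card reader and keypad are where they were. The spring pushes up with about 7 N, so I'm handing in.

```bash
python3 -c "
from rig import r
print(r.sign_off()); s=r.sense(); print(s['clock'],s['eef_pos'],s['contact_force'])"
```

```text
the job is handed in; nothing more can be done
None
the job is handed in; nothing more can be done
```

I took the white scanner out of its stand, aimed it at the label, and left it gripped in the grey cradle's slot with the contact plate pushed down. The job was handed in at about 21 s of the 58 allowed.

- **Tilting it:** the moves cannot tilt the tool. I lifted the scanner partway and leaned it about 0.36 rad in the pads against the rim of the stand's hole, to match the label's slope.
- **Aiming:** I held it for about 1.5 s. By my pose estimate the focus was within about 4 mm of the label's centre, and the overlay agreed with both camera views.
- **Straightening:** I put it back in the stand, pushed it upright against the rim, let it seat, and gripped it again with 60 N.
- **Cradle:** the window was about 35 mm below the slot's mouth. That puts the plate about 7 mm down by position, and the upward force fits that. The slot centring was about 1 mm off, and the tool was upright to about 0.002 rad with the arm still.
- **Bystanders:** the networks place the roll, card reader and keypad within 5 mm of where they first reported them, which is about their own accuracy.

**Checks that did not fully agree:**
- The side camera sits about 2 pixels off against the top camera near the stand and the label.
- A sideways force of 2–3 N remained in the slot, so the nose is lightly touching one wall.
- The plate's travel was inferred from position and force, not seen.

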